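# Plug the pour hole of a plaster casting mould

## Robot

A 6-joint arm with a two-finger parallel gripper is mounted at the origin on the work surface. World frame = base frame: x ahead of the robot, y to its left, z up, the work surface at z = 0. Lengths are in m, angles in degrees, forces in N, time in s.
With the tool pointing down it reaches from about 0.375 to 0.9 m from the base axis. Payload 3.1 kg.
Tool frame: the origin (TCP) lies between the finger pads; the fingertips stand 11 mm ahead of it and the grasp point (between the pads) lies 8 mm behind it; z points along the fingers, y is the line along which they close (so a half turn about z gives the same grasp; the last joint's range is limited). The gripper opens to 87 mm and grips with 3 to 60 N. Pads are 19 mm wide; open, the fingers measure 117 mm over their backs; the gripper's body (75 mm by 190 mm) begins 51 mm behind the grasp point.
Start: joints at [65.403, 30.224, 82.088, -0, 67.689, -10.227], TCP at [0.155, 0.605, 0.234] pointing down, gripper open.
Joint ranges: [-176.69, 176.69], [-43.24, 126.21], [12.49, 139.97], [-82, 262], [0, 151.66], [-163.58, 163.58]. Speed limits (degrees/s): [159.86, 159.86, 180, 180, 180, 180].

## Interface

Orientations are given as a 3x3 rotation matrix whose columns are the frame's x, y, z axes.
In Python, from rig import bot, viewer, workorder, models gives the robot as it stands.
- The arm moves only by the shell command python3 -m jog 'ROWS'. ROWS is JSON, a list of rows, each a list of 7 numbers: the opening, from 0 (shut) to 1 (fully open), then the shift along the tool's x, y, z in m, then the turn, a rotation vector about the tool's x, y, z in degrees. In form: [[claw, x, y, z, ax, ay, az], ...]. A call has 1 to 20 rows; each row is the pose to reach, as a shift and turn from the pose commanded when the call began, along the tool's axes at that moment; what a row does not reach only later rows make up. A row lasts 1/8 s, in which the tool goes at most 62.5 mm and 10.7 degrees, less where a joint would pass 70% of its speed; a pose out of reach is approached as far as the arm can. A call with a gripper value outside its range is refused whole. The fingers move at their own pace and stop on an object; the grip force is fixed at half the most. Time passes only in rows, so rows that repeat a pose let the fingers close. It gives the time, the measured TCP pose, the force, the opening and the grip force at its end, in the units of the state.
- bot.read_state(): the state, without advancing time (a new reading comes with each control period).
- viewer.capture(name): name is "side" or "top" or "wrist"; returns (picture, depth): 480x640x3 uint8, blue, green, red; 480x640 float32, m along the optical axis (not along the pixel's ray), 0 where there is no reading.
- viewer.camera_info(name): a dict with "fx", "fy", "cx", "cy" (pixels), "dist_coeffs" ([k1, k2, p1, p2, k3] as OpenCV has them; the pictures are not rectified), "world_to_cam" (4x4, takes a point from world to camera coordinates). Camera axes: x right, y down, z forward; pixel columns grow to the right and rows downward; lengths in m; the calibration is good to about 2 mm. A picture is of the moment at which its call begins: read the wrist's pose just before it. camera_info takes no time and is no camera call; for the wrist camera it gives the pose at the moment of the call.
- workorder.hand_in(): hands the job in; it is judged then, once.
Trained networks look in the newest picture that a camera, given by its name, has taken for a name from the list of things; names that differ only in an ending like _2 or _b are one class to them, and where a whole thing is asked for, a point or a joint stands for the part that bears it (a point fixed in the world has none). Each returns a list of dicts, best first, with "p" (0 to 1); they miss things now and then, are a little off and sometimes report something else, mostly with a low value. They report only what shows in the picture. A call takes as long as a camera call. They do not tell look-alikes from the thing itself.
- models.outline_of(camera, thing): "mask" (480x640 bool, what is visible of it).
- models.tip_of(camera, thing): "xyz" ([x, y, z] in m, in world coordinates, good to about 4 mm: a listed point, or the origin of a listed thing).
The state is a dict: "time_s": time; "joint_positions": joint angles; "qvel": joint speeds; "tau": joint torques, N m; "position": TCP position; "tcp_rot": TCP orientation; "force": force on the tool from outside, world axes, zero at the start; "moment": the same for the moment, N m; "opening": opening from 0.0 (shut) to 1.0 (fully open); "grasp_force": force on a finger pad.
Only numpy, scipy, OpenCV 4.12 (cv2) and the standard library are available. Lean on these libraries where they do the work, as an engineer would, in place of code of your own. Each camera call takes 0.05 s, during which the arm holds its last target. There are 200 camera calls.

## Task

Pick the plug with the blue knob out of the cluttered plywood tray and close the plaster mould with the blue rings with it: lower it, held by its knob, tapered end first into the pour hole until its flange lies flat on the mould's top all round, without dropping it in, then let go. Leave that mould standing where it is, and do not shift or tip the other mould or the other things in the tray.

Things in the scene. Friction and masses are not known exactly. Their poses are not given: they have to be found in the camera images.
- blue_plug: Target plug, 91 mm tall, standing upright in the tray. Origin: centre of its foot, z up along its axis. From the foot up: off-white plaster cone, diameter 28 mm at the foot growing to 48 mm at 45 mm height; flange, diameter 68 mm, from 45 to 53 mm; upright round blue knob, diameter 24 mm, from 53 to 91 mm height. About 0.12 kg.
- blue_plug_seat (a point): Centre of the underside of the blue plug's flange, 45 mm above its foot; axes as the plug's.
- blue_plug_knob (a point): Centre of the blue knob, 72 mm above the plug's foot; axes as the plug's.
- blue_mould: Off-white round plaster mould, loose and heavy (about 1.6 kg), 85 mm tall, outer diameter 120 mm at the base and 156 mm at the top, with a blue ring painted on its flat top and another round its side near the top. Origin: centre of its base, z up. The conical pour hole in the middle of its top has diameter 52 mm at the top, narrowing evenly to about 25 mm at 65 mm depth, where it is closed.
- blue_mould_mouth (a point): Centre of the pour hole at the top face of the blue-ringed mould, 85 mm above its base; z up.
- tray: Fixed square plywood tray, 220 x 220 mm, 32 mm tall, walls 6 mm, floor 6 mm thick. Origin: centre of its underside, z up, x and y along its sides. Its four things stand in a two by two pattern about 104 mm apart along its sides, one in each quarter, in any order.
- red_plug: A larger plug with a red knob, in the tray, not to be used: cone diameter 48 to 72 mm, flange 88 mm, knob 24 mm in diameter, heights as the blue plug's (91 mm overall). Origin: centre of its foot.
- bell_a: Beige fired clay bell, 46 mm tall, 48 mm in diameter, standing in the tray. Origin: centre of its base.
- bell_b: Brown clay bell, same shape, 46 mm tall, 48 mm in diameter, standing in the tray. Origin: centre of its base.
- wide_mould: The other off-white plaster mould, no rings, loose and heavy, 85 mm tall, 132 mm across the base, 164 mm across the top, with a wider hole of 78 mm at the top. Origin: centre of its base.
Not all that is in view belongs to the job. What is shaped like the blue_plug but purple is not meant. Leave any orange look-alike of the blue_mould alone.

How it is judged:
By the outcome, as a careful person would: the job done as asked, in the order asked, and still so for the second after the job is handed in, with the robot touching nothing.
It also fails if it takes over 45 s, if anything falls off the work surface, if the arm or the gripper's body presses on something with over 40 N, if the wrist force passes 120 N, or if a joint passes its speed limit or range.

## Working session

There is one attempt and no reset: what is moved stays moved. The work goes in short steps, Python scripts to look and compute and a shell command to move; the robot and the scene stay as the last step left them, time stands still between calls to the robot, and variables do not carry over. Pictures are saved under pics/ and viewed, at most 10 in all, crops included, and the job is handed in when it is done.

```bash
mkdir -p pics; ls; cat > h.py <<'E'
import numpy as np, cv2
from rig import bot, viewer, workorder, models
def cloud(name):
    ci=viewer.camera_info(name); im,d=viewer.capture(name)
    K=np.array([[ci['fx'],0,ci['cx']],[0,ci['fy'],ci['cy']],[0,0,1]])
    v,u=np.mgrid[:480,:640]
    n=cv2.undistortPoints(np.stack([u,v],-1).reshape(-1,1,2).astype(np.float64),K,np.array(ci['dist_coeffs'],float)).reshape(480,640,2)
    P=np.concatenate([n*d[...,None],d[...,None]],-1)
    T=np.linalg.inv(np.array(ci['world_to_cam']))
    W=P@T[:3,:3].T+T[:3,3]; W[d==0]=np.nan
    return im,W
E
python3 - <<'E'
from h import *
ims=[]
for c in ['top','side']:
    im,W=cloud(c); ims.append(im); np.save(f'/tmp/{c}.npy',W)
    cv2.imwrite(f'pics/{c}0.png',im)
    for t in ['blue_plug','blue_plug_knob','blue_plug_seat','blue_mould','blue_mould_mouth','tray','red_plug','bell_a','wide_mould']:
        print(c,t,[(np.round(r['xyz'],3).tolist(),round(r['p'],2)) for r in models.tip_of(c,t)][:4])
E
```

```text
pics
top blue_plug [([0.676, 0.047, 0.005], 0.76), ([0.819, 0.039, 0.002], 0.68)]
top blue_plug_knob [([0.816, 0.044, 0.076], 0.85), ([0.672, 0.049, 0.077], 0.73), ([0.561, 0.056, 0.003], 0.35)]
top blue_plug_seat [([0.674, 0.047, 0.051], 0.8), ([0.818, 0.042, 0.047], 0.67)]
top blue_mould [([0.624, -0.498, -0.002], 0.96), ([0.521, -0.288, -0.001], 0.66)]
top blue_mould_mouth [([0.528, -0.292, 0.087], 0.77), ([0.617, -0.497, 0.089], 0.74), ([0.525, -0.293, -0.001], 0.34)]
top tray [([0.617, 0.002, -0.0], 0.71)]
top red_plug [([0.56, -0.044, 0.008], 0.56), ([0.673, 0.046, 0.05], 0.51)]
top bell_a [([0.562, 0.06, 0.008], 0.55), ([0.662, -0.057, 0.003], 0.5)]
top wide_mould [([0.491, 0.267, 0.001], 0.61)]
side blue_plug [([0.817, 0.047, -0.0], 0.76), ([0.674, 0.042, 0.008], 0.7)]
side blue_plug_knob [([0.676, 0.042, 0.078], 0.79), ([0.817, 0.045, 0.069], 0.69)]
side blue_plug_seat [([0.81, 0.042, 0.046], 0.66), ([0.67, 0.049, 0.051], 0.57), ([0.561, -0.044, 0.007], 0.26)]
side blue_mould [([0.524, -0.292, -0.0], 0.82), ([0.622, -0.499, 0.001], 0.71)]
side blue_mould_mouth [([0.526, -0.29, 0.079], 0.98), ([0.623, -0.499, 0.086], 0.83), ([0.563, 0.06, 0.006], 0.28), ([0.613, 0.003, -0.0], 0.22)]
side tray [([0.612, -0.001, -0.0], 0.63)]
side red_plug [([0.56, -0.045, 0.009], 0.72)]
side bell_a [([0.563, 0.057, 0.005], 0.69), ([0.665, -0.061, 0.009], 0.6)]
side wide_mould [([0.49, 0.266, 0.003], 0.86)]
```

View pics/top0.png

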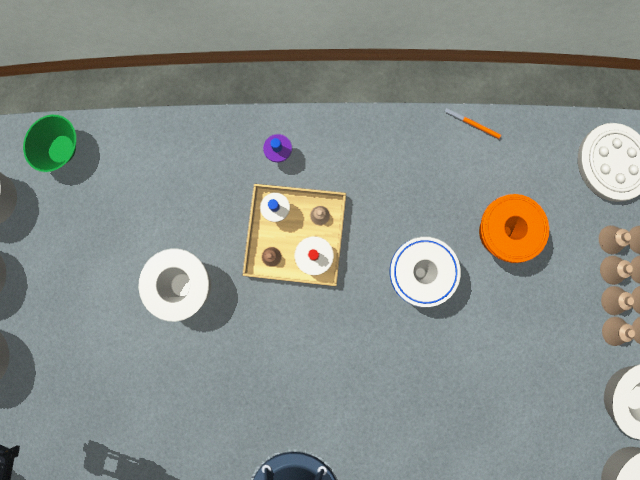

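View pics/side0.png

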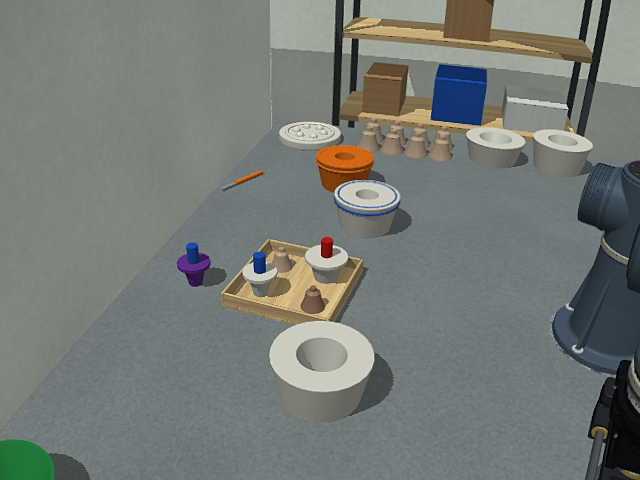

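Two candidates for the plug: white with a blue knob inside the tray at top-picture (274,206), and a purple one at (277,148) outside the tray. The first fits, being off-white and in the tray. For the mould there is the off-white one with blue rings at (425,271) and an orange one at (515,228); the ringed one fits. Next I confirm in a crop and measure.

```bash
python3 - <<'E'
from h import *
from scipy.optimize import least_squares
im=cv2.imread('pics/top0.png')
cv2.imwrite('pics/crop.png',cv2.resize(im[120:320,230:480],(750,600),interpolation=cv2.INTER_CUBIC))
def circ(p):
    r=least_squares(lambda q:np.hypot(p[:,0]-q[0],p[:,1]-q[1])-q[2],[*p.mean(0)[:2],.04],loss='soft_l1',f_scale=.002); return r.x.round(4)
for c in ['top','side']:
    W=np.load(f'/tmp/{c}.npy'); I=cv2.imread(f'pics/{c}0.png')
    def near(x,y,r): return np.hypot(W[...,0]-x,W[...,1]-y)<r
    hsv=cv2.cvtColor(I,cv2.COLOR_BGR2HSV)
    m=near(.674,.046,.03)&(W[...,2]>.09)
    print(c,'knob top',m.sum(),np.nanmedian(W[m],0).round(4),np.nanmin(W[m],0).round(4),np.nanmax(W[m],0).round(4))
    f=near(.674,.046,.045)&(W[...,2]>.05)&(W[...,2]<.068)
    print('flange',f.sum(),W[f].mean(0).round(4),W[f].min(0).round(4),W[f].max(0).round(4))
    t=(near(.525,-.291,.1)&(W[...,2]>.078)&(W[...,2]<.093)).astype(np.uint8)
    cs,h=cv2.findContours(t,cv2.RETR_CCOMP,cv2.CHAIN_APPROX_NONE)
    for k in cs:
        if len(k)>25:
            k=k[:,0]; p=W[k[:,1],k[:,0]]; p=p[~np.isnan(p[:,0])]; print('contour',len(k),circ(p),p[:,2].mean().round(4))
    b=near(.525,-.291,.085)&(W[...,2]>.081)&(W[...,2]<.093)&(hsv[...,1]>100)&(abs(hsv[...,0].astype(int)-112)<18)
    print('ring',b.sum(),circ(W[b]),W[b][:,2].mean())
s=bot.read_state(); print(s['position'],np.round(s['tcp_rot'],4))
E
```

```text
top knob top 93 [0.6714 0.0457 0.0973] [0.6602 0.0344 0.0927] [0.6836 0.0568 0.1016]
flange 541 [0.6705 0.046  0.0594] [0.6385 0.0157 0.0535] [0.7043 0.0786 0.0663]
contour 196 [ 0.5234 -0.2902  0.0761] 0.0852
contour 69 [ 0.5233 -0.2889  0.0257] 0.0824
ring 294 [ 0.5236 -0.2898  0.0678] 0.08626243245113352
side knob top 97 [0.6718 0.0506 0.0954] [0.6609 0.0335 0.0901] [0.6854 0.0603 0.0985]
flange 541 [0.6707 0.0557 0.0578] [0.6392 0.0106 0.0501] [0.7073 0.0823 0.068 ]
contour 146 [ 0.5254 -0.2895  0.0756] 0.0828
contour 48 [ 0.5252 -0.2892  0.0272] 0.082
ring 106 [ 0.5254 -0.2899  0.0678] 0.08552138980644414
[0.15505688 0.60542268 0.233563  ] [[-0.9687  0.2482  0.    ]
 [ 0.2482  0.9687  0.    ]
 [-0.      0.     -1.    ]]
```

View pics/crop.png

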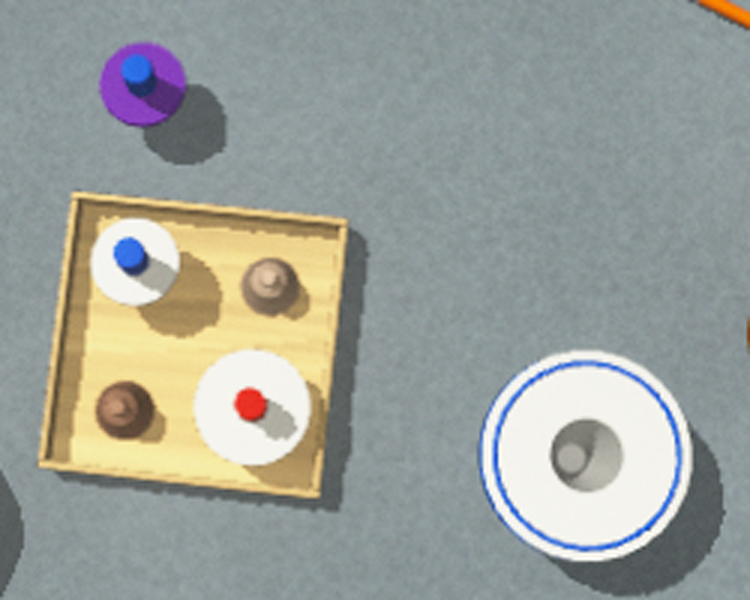

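The crop confirms it: the white-flanged plug with the blue knob stands in the tray at crop (130,255), and the mould with the blue ring is at (586,455). Next I move above the plug.

```bash
python3 -m jog '[[0.7,-0.639,-0.414,0,0,0,0],[0.7,-0.639,-0.414,0,0,0,0],[0.7,-0.639,-0.414,0,0,0,0],[0.7,-0.639,-0.414,0,0,0,0],[0.7,-0.639,-0.414,0,0,0,0],[0.7,-0.639,-0.414,0,0,0,0],[0.7,-0.639,-0.414,0,0,0,0],[0.7,-0.639,-0.414,0,0,0,0],[0.7,-0.639,-0.414,0,0,0,0],[0.7,-0.639,-0.414,0,0,0,0],[0.7,-0.639,-0.414,0,0,0,0],[0.7,-0.639,-0.414,0,0,0,0],[0.7,-0.639,-0.414,0,0,0,0],[0.7,-0.639,-0.414,0,0,0,0],[0.7,-0.639,-0.414,0,0,0,0],[0.7,-0.639,-0.414,0,0,0,0],[0.7,-0.639,-0.414,0,0,0,0],[0.7,-0.639,-0.414,0,0,0,0]]'
python3 - <<'E'
from h import *
s=bot.read_state(); print(s['time_s'],s['position'],np.round(s['tcp_rot'],3).tolist(),np.round(s['joint_positions'],1),s['opening'])
for c in ['wrist','side']:
    im,W=cloud(c); cv2.imwrite(f'pics/{c}1.png',im)
    hsv=cv2.cvtColor(im,cv2.COLOR_BGR2HSV)
    b=(hsv[...,1]>120)&(abs(hsv[...,0].astype(int)-112)<15)&(np.hypot(W[...,0]-.672,W[...,1]-.046)<.03)
    t=b&(W[...,2]>.088)
    print(c,b.sum(),t.sum(), W[t].mean(0) if t.any() else '', W[b].min(0),W[b].max(0))
    f=(np.hypot(W[...,0]-.672,W[...,1]-.046)<.045)&(abs(W[...,2]-.059)<.004)&~b
    p=W[f]
    if len(p)>30:
        h=cv2.convexHull((p[:,:2]*1e4).astype(np.float32)); print('flange',len(p),cv2.minEnclosingCircle(h),p[:,2].mean())
E
```

```text
time_s: 3.25
position: [0.6711, 0.0464, 0.2338]
tcp_rot: [[-0.969, 0.247, 0.0], [0.247, 0.969, -0.0], [-0.0, 0.0, -1.0]]
force: [-0.3, -0.0, 0.1]
opening: 0.702
grasp_force: 0.0
3.25 [0.67111178 0.04641277 0.23378432] [[-0.969, 0.247, 0.0], [0.247, 0.969, -0.0], [-0.0, 0.0, -1.0]] [ -5.5  34.   74.7  -0.   71.3 -81.2] 0.7019255884882277
wrist 1311 1170 [0.66332803 0.04769935 0.17853611] [0.64247956 0.03364921 0.05821965] [0.69415849 0.06683723 0.34275112]
flange 3978 ((6730.7412109375, 444.03485107421875), 339.7988586425781) 0.05926811223749149
side 275 132 [0.67437637 0.05257758 0.15596954] [0.64731809 0.0165167  0.05694678] [0.69727528 0.06845601 0.38688759]
flange 437 ((6726.92431640625, 480.37628173828125), 359.52740478515625) 0.058115124388403216
```

View pics/wrist1.png

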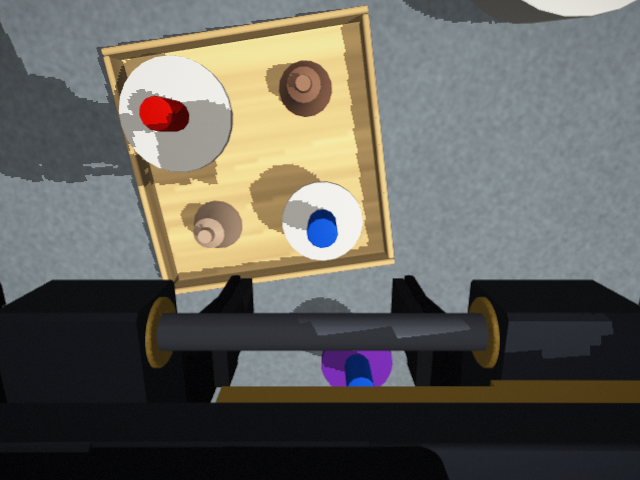

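The wrist view shows the blue-knobbed plug at (322,228), unobstructed. The wrist flange fit gives a radius of 34 mm, as specified, with its centre at about (0.673, 0.045). I descend and grip.

```bash
python3 -m jog '[[0.7,-0.0017,-0.001,0.05,0,0,0],[0.7,-0.0017,-0.001,0.1,0,0,0],[0.7,-0.0017,-0.001,0.13,0,0,0],[0.7,-0.0017,-0.001,0.15,0,0,0],[0.7,-0.0017,-0.001,0.159,0,0,0],[0.7,-0.0017,-0.001,0.159,0,0,0],[0,-0.0017,-0.001,0.159,0,0,0],[0,-0.0017,-0.001,0.159,0,0,0],[0,-0.0017,-0.001,0.159,0,0,0],[0,-0.0017,-0.001,0.159,0,0,0],[0,-0.0017,-0.001,0.159,0,0,0],[0,-0.0017,-0.001,0.159,0,0,0],[0,-0.0017,-0.001,0.159,0,0,0]]'
```

```text
time_s: 4.97
position: [0.6729, 0.0444, 0.0747]
tcp_rot: [[-0.969, 0.248, 0.0], [0.248, 0.969, 0.0], [-0.0, 0.0, -1.0]]
force: [0.2, 0.6, 2.1]
opening: 0.265
grasp_force: 29.9
```

```bash
python3 -m jog '[[0,0,0,-0.01,0,0,0],[0,0,0,-0.03,0,0,0],[0,0,0,-0.07,0,0,0],[0,0,0,-0.11,0,0,0],[0,0,0,-0.15,0,0,0],[0,0.002,-0.01,-0.15,0,0,0],[0,0.005,-0.03,-0.15,0,0,0],[0,0.01,-0.06,-0.15,0,0,0],[0,0.017,-0.1,-0.15,0,0,0],[0,0.024,-0.14,-0.15,0,0,0],[0,0.03,-0.18,-0.15,0,0,0],[0,0.037,-0.22,-0.15,0,0,0],[0,0.044,-0.26,-0.15,0,0,0],[0,0.051,-0.3,-0.15,0,0,0],[0,0.056,-0.33,-0.15,0,0,0],[0,0.059,-0.35,-0.15,0,0,0],[0,0.061,-0.361,-0.15,0,0,0],[0,0.061,-0.361,-0.15,0,0,0],[0,0.061,-0.361,-0.15,0,0,0]]'
cat > m.py <<'E'
from h import *
import sys
from scipy.optimize import least_squares
tag=sys.argv[1]
s=bot.read_state(); P=np.array(s['position']); print(s['time_s'],P,s['opening'],s['grasp_force'])
def circ(p,r0):
    r=least_squares(lambda q:np.hypot(p[:,0]-q[0],p[:,1]-q[1])-q[2],[*p.mean(0)[:2],r0],loss='soft_l1',f_scale=.001); return r.x.round(4)
for c in ['wrist','side','top']:
    im,W=cloud(c); cv2.imwrite(f'pics/{c}{tag}.png',im); np.save(f'/tmp/{c}{tag}.npy',W)
    hsv=cv2.cvtColor(im,cv2.COLOR_BGR2HSV)
    b=(np.hypot(W[...,0]-.5245,W[...,1]+.29)<.085)&(W[...,2]>.08)&(W[...,2]<.092)&(hsv[...,1]>100)&(abs(hsv[...,0].astype(int)-112)<18)
    if b.sum()>20: print(c,'ring',b.sum(),circ(W[b],.068),W[b][:,2].mean())
    D=W-P; f=(np.hypot(D[...,0],D[...,1])<.04)
    fz=f&(abs(D[...,2]+.0157)<.003)&(hsv[...,1]<60)&(hsv[...,2]>110)
    if fz.sum()>30: print(c,'flange top',fz.sum(),cv2.minEnclosingCircle((W[fz][:,:2]*1e4).astype(np.float32)),W[fz][:,2].mean())
    fs=f&(D[...,2]<-.015)&(D[...,2]>-.075)&(D[...,2]<-.0)
    if fs.sum()>30: # slices of cone
        for lo in np.arange(-.07,-.02,.008):
            k=fs&(D[...,2]>lo)&(D[...,2]<lo+.008)
            if k.sum()>8 and c=='side': print('  slice',round(lo,3),k.sum(),circ(W[k],.02))
E
python3 m.py 2
```

```text
time_s: 7.35
position: [0.5242, -0.2892, 0.2244]
tcp_rot: [[-0.969, 0.247, -0.0], [0.247, 0.969, 0.001], [0.0, 0.001, -1.0]]
force: [-0.4, -0.4, -0.3]
opening: 0.264
grasp_force: 29.9
7.35 [ 0.52423263 -0.28917182  0.2244065 ] 0.264488305625082 29.895584494806826
wrist ring 1899 [ 0.5247 -0.2929  0.0676] 0.08639571336026233
wrist flange top 7049 ((5244.33203125, -2901.607421875), 341.4739990234375) 0.20912764370048606
side ring 107 [ 0.5253 -0.2892  0.0677] 0.0856258894901998
side flange top 164 ((5241.91357421875, -2852.341796875), 341.3377990722656) 0.20772961784387772
  slice -0.07 36 [ 0.5249 -0.2862  0.0135]
  slice -0.062 42 [ 0.5245 -0.2895  0.0179]
  slice -0.054 45 [ 0.5245 -0.2868  0.0177]
  slice -0.046 53 [ 0.5258 -0.2873  0.0191]
  slice -0.038 48 [ 0.5249 -0.2872  0.0207]
  slice -0.03 38 [ 0.5263 -0.2923  0.035 ]
  slice -0.022 219 [ 0.5257 -0.2845  0.0267]
top ring 81 [ 0.5235 -0.2899  0.0679] 0.08663288771447668
```

View pics/wrist2.png

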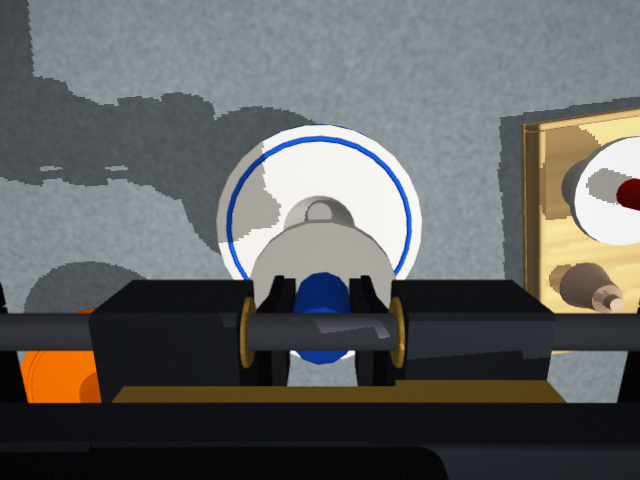

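View pics/side2.png

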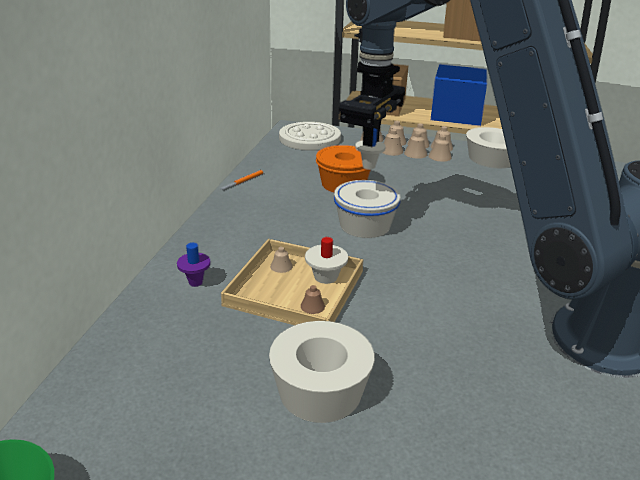

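The plug is held upright by its knob. In the wrist view the knob is at (321,315) and the ringed mould at (319,220). The side view shows it hanging straight. I shift about 2 mm, come down to just above the hole and measure again.

```bash
python3 -m jog '[[0,-0.0012,-0.002,0.02,0,0,0],[0,-0.0012,-0.002,0.04,0,0,0],[0,-0.0012,-0.002,0.055,0,0,0],[0,-0.0012,-0.002,0.062,0,0,0],[0,-0.0012,-0.002,0.062,0,0,0],[0,-0.0012,-0.002,0.062,0,0,0]]'; python3 m.py 3
```

```text
time_s: 8.25
position: [0.5252, -0.2927, 0.1632]
tcp_rot: [[-0.969, 0.248, 0.001], [0.248, 0.969, -0.001], [-0.001, -0.001, -1.0]]
force: [0.5, -0.3, -1.2]
opening: 0.27
grasp_force: 29.9
8.25 [ 0.5251938  -0.29269981  0.16321137] 0.27032798909964895 29.8955887905322
wrist ring 2717 [ 0.5246 -0.2928  0.0674] 0.08637206982407096
wrist flange top 7069 ((5252.34130859375, -2932.41943359375), 340.9921569824219) 0.14789336710056625
side ring 97 [ 0.5252 -0.2895  0.0676] 0.08548383011313823
side flange top 169 ((5252.89306640625, -2897.032470703125), 337.1536865234375) 0.14710695175530925
  slice -0.07 30 [ 0.5256 -0.2915  0.0138]
  slice -0.062 34 [ 0.5264 -0.2919  0.0161]
  slice -0.054 42 [ 0.5255 -0.2919  0.0178]
  slice -0.046 45 [ 0.5255 -0.291   0.0185]
  slice -0.038 49 [ 0.5263 -0.2943  0.023 ]
  slice -0.03 23 [ 0.5292 -0.3108  0.0442]
  slice -0.022 200 [ 0.5261 -0.2871  0.0279]
top ring 77 [ 0.5235 -0.2899  0.0679] 0.08635589748280545
```

Plug and ring are now centred to under 1 mm. I lower gently.

```bash
python3 -m jog '[[0,0.0003,0.0002,0.01,0,0,0],[0,0.0003,0.0002,0.02,0,0,0],[0,0.0003,0.0002,0.03,0,0,0],[0,0.0003,0.0002,0.038,0,0,0],[0,0.0003,0.0002,0.044,0,0,0],[0,0.0003,0.0002,0.046,0,0,0],[0,0.0003,0.0002,0.046,0,0,0]]'; python3 m.py 4
```

```text
time_s: 9.28
position: [0.5245, -0.2922, 0.1165]
tcp_rot: [[-0.969, 0.248, 0.0], [0.248, 0.969, -0.0], [-0.0, -0.0, -1.0]]
force: [0.5, 0.7, -0.3]
opening: 0.265
grasp_force: 29.9
9.275 [ 0.52452713 -0.2921663   0.11651575] 0.2651383157506999 29.89567235810682
wrist ring 3739 [ 0.5246 -0.2927  0.0674] 0.08637436750137761
wrist flange top 7052 ((5246.99853515625, -2930.89306640625), 341.12799072265625) 0.10121925976212383
side ring 101 [ 0.5256 -0.2897  0.0676] 0.08552052620145492
side flange top 206 ((5241.5078125, -2903.1103515625), 360.1283874511719) 0.10086863559056453
  slice -0.038 152 [ 0.5254 -0.2979  0.0362]
  slice -0.03 25 [ 0.5253 -0.2949  0.0347]
  slice -0.022 178 [ 0.5263 -0.2892  0.0292]
top ring 59 [ 0.5235 -0.2896  0.0676] 0.0865851218617276
```

No contact yet, and the centring is excellent at about 0.4 mm. I go down the last 8 mm in small steps.

```bash
python3 -m jog '[[0,0,0.0003,0.003,0,0,0],[0,0,0.0003,0.005,0,0,0],[0,0,0.0003,0.006,0,0,0],[0,0,0.0003,0.007,0,0,0],[0,0,0.0003,0.007,0,0,0],[0,0,0.0003,0.007,0,0,0]]'
```

```text
time_s: 10.18
position: [0.5246, -0.2919, 0.1096]
tcp_rot: [[-0.969, 0.248, 0.0], [0.248, 0.969, -0.0], [-0.0, -0.0, -1.0]]
force: [-0.2, -0.2, -0.2]
opening: 0.263
grasp_force: 29.9
```

```bash
python3 -m jog '[[0,0,0,0.0005,0,0,0],[0,0,0,0.001,0,0,0],[0,0,0,0.001,0,0,0],[0,0,0,0.001,0,0,0]]'; python3 -m jog '[[0,0,0,0.0003,0,0,0],[0,0,0,0.0006,0,0,0],[0,0,0,0.0006,0,0,0]]'
```

```text
time_s: 10.68
position: [0.5247, -0.2919, 0.1089]
tcp_rot: [[-0.969, 0.248, 0.0], [0.248, 0.969, -0.0], [-0.0, -0.0, -1.0]]
force: [-1.3, 0.4, 2.2]
opening: 0.263
grasp_force: 29.9
time_s: 11.05
position: [0.5247, -0.2918, 0.1088]
tcp_rot: [[-0.969, 0.248, 0.0], [0.248, 0.969, -0.0], [-0.001, -0.0, -1.0]]
force: [-0.6, 1.4, 6.7]
opening: 0.269
grasp_force: 29.9
```

The flange makes contact at the expected height, with 6.7 N upward. I release and retract.

```bash
python3 -m jog '[[0.6,0,0,0,0,0,0],[0.6,0,0,0,0,0,0],[0.6,0,0,0,0,0,0],[0.6,0,0,0,0,0,0],[0.6,0,0,-0.01,0,0,0],[0.6,0,0,-0.03,0,0,0],[0.6,0,0,-0.06,0,0,0],[0.6,0,0,-0.1,0,0,0],[0.6,0,0.05,-0.13,0,0,0],[0.6,0,0.1,-0.13,0,0,0],[0.6,0,0.15,-0.13,0,0,0],[0.6,0,0.15,-0.13,0,0,0],[0.6,0,0.15,-0.13,0,0,0]]'
python3 - <<'E'
from h import *
from scipy.optimize import least_squares
a=[]
for c in ['top','side']:
    im,W=cloud(c); cv2.imwrite(f'pics/{c}5.png',im)
    f=(np.hypot(W[...,0]-.5245,W[...,1]+.291)<.031)&(abs(W[...,2]-.093)<.012)
    p=W[f]; A=np.c_[p[:,:2]-[.5245,-.291],np.ones(len(p))]; q=np.linalg.lstsq(A,p[:,2],rcond=None)[0]
    g=np.hypot(W[...,0]-.5245,W[...,1]+.291); r=(g>.045)&(g<.072)&(abs(W[...,2]-.085)<.012); pr=W[r]
    Ar=np.c_[pr[:,:2]-[.5245,-.291],np.ones(len(pr))]; qr=np.linalg.lstsq(Ar,pr[:,2],rcond=None)[0]
    print(c,len(p),'flange plane',q.round(4),'mould plane',qr.round(4))
    a.append(cv2.resize(im[200:340,330:520] if c=='top' else im[150:290,240:430],(400,295),interpolation=cv2.INTER_CUBIC))
cv2.imwrite('pics/fin.png',np.hstack(a))
E
```

```text
time_s: 12.68
position: [0.5619, -0.1469, 0.2385]
tcp_rot: [[-0.969, 0.247, 0.001], [0.247, 0.969, -0.001], [-0.001, -0.001, -1.0]]
force: [-0.3, -0.7, -0.6]
opening: 0.598
grasp_force: 0.0
top 394 flange plane [-0.0146  0.014   0.0936] mould plane [-0.0036 -0.0013  0.0854]
side 233 flange plane [ 0.0172 -0.0198  0.0938] mould plane [-0.0014 -0.0065  0.0849]
```

View pics/fin.png

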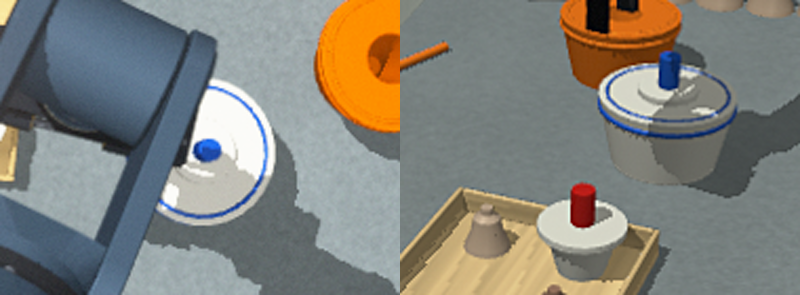

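The crop shows the plug upright and seated: its knob is at (207,149) in the left half (top view) and (670,68) in the right half (side view). The flange top is about 8 mm above the mould top, which matches the flange thickness, so it lies flush. Handing in.

```bash
python3 -c "
from rig import workorder; print(workorder.hand_in())"
```

```text
the job is handed in; nothing more can be done
None
```

The plug with the blue knob is seated in the blue-ringed mould with its flange flush to within about 1 mm by depth measurement. It has been released and the job is handed in at about 12.8 s of the 45 s; I saw no sign that anything else moved.

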